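# Unlock the collecting tub's safety cap and hang it on the free peg

## Task

Open the blue collecting tub: squeeze both white tabs of its red safety cap, turn the cap anticlockwise until it comes free, and lift it off its neck without pulling the tub up out of its cradle. Hang the cap by its loop on the free peg of the rail, at rest and let go. Leave the two scoops hanging, and do not shift the inkwell or the key ring holder.

Things in the scene. Friction and masses are not known exactly. Their poses are not given: they have to be found in the camera images.
- cap_centre (a point): Centre of the red plastic cap, on its axis half-way up the skirt and mid-way between its two white tabs: grip here. Cap 57 mm diameter, 26 mm high (13 mm below to 13 mm above this point), 75 to 115 g; a half turn of it looks the same. z: cap axis, out through its top, leaning 30 degrees from vertical towards the robot while on the tub. y: through both tabs, whose outer faces are 68 mm apart.
- tab_l_pad (a point): Middle of the outer face of the white tab at the cap's +y; a second tab is opposite. Finger area 20 mm wide (cap's x), from 11 mm below to 13 mm above this point. A narrower foot goes on down to 33 mm below; in the locked cap it stands between ribs of the tub. The ribs' tops lie 26 mm below this point (along the axis) and reach 37 mm from the axis: keep fingertips above them.
- cap_loop (a point): Middle of the underside of the top bar of the rigid flat loop on the cap (it rests on the peg when hung), on the cap's axis 34 mm above the cap centre; axes as the cap's. Loop in the cap's y-z plane, 42 mm wide (y), 10 mm thick (x), its top 39 mm above the cap centre. Its opening, 32 mm wide and 21 mm high, goes through along the cap's x, from 21 mm below this point up to it.
- tab_l (a joint): How far the tab at +y is pressed in, m: 0 sprung out (locked), 0.005 fully in. Its spring starts at 5 N and needs 13 N when fully in. The cap turns off only while both tabs are in by more than 0.003; squeezed fully the tabs are 58 mm apart.
- tab_r (a joint): The same for the tab at -y.
- mouth (a point): Neck of the blue tub, 40 mm diameter; origin at the centre of its mouth, 9 mm above the cap centre while capped; z: its axis, 30 degrees from vertical; x, y: those of the locked cap. With both tabs held in, the cap turns anticlockwise (positive about z): clear of the neck's lugs from 45 degrees, of the ribs from 62, hard stop at about 70. Then it lifts off along z, clear after 30 mm.
- tub (a joint): How far the tub (104 mm square, 135 mm tall without its neck, 3 kg) is pulled up along its axis out of its slanted grey steel cradle, m; 0 is seated. Only its weight keeps it there: about 32 N of pull on a cap not yet free starts to lift it. The tub cannot turn. Its shoulder lies 44 mm below the mouth.
- peg_free: The one maple peg of three that carries nothing; origin at its root on the rail's front face, 260 mm above the counter. It runs along its own -x (out from the rail, towards the robot), rising 8 degrees: 95 mm long, shank 9 mm diameter, head 12 mm diameter over the last 12 mm. z up, y along the rail.
- free_peg_tip (a point): Tip of the free peg, on the peg's axis.
- rail: Maple peg rail; origin on the counter below the middle of its front face, which looks along its own -x. Board 430 mm long (y), from 231 to 289 mm above the counter, a moulding on it up to 300 mm; posts 316 mm tall behind it, 185 mm either side. Three pegs 130 mm apart, the middle one at the middle; any can be the free one.
- scoop_a_eye (a point): A yellow plastic coin scoop (170 mm long, 66 mm wide, 28 mm deep) hanging on a peg: middle of the underside of its eye's top bar. Leave it hanging.
- scoop_b_eye (a point): The same of the other yellow scoop.
- inkwell: Pewter inkwell, 72 mm diameter, 69 mm tall, origin under its centre, on the counter. Leave alone.
- keyholder: Steel key ring holder, 76 mm diameter foot, 96 mm tall, origin under its centre, on the counter. Leave alone.
There are look-alikes about, which are no part of the job. Of the things shaped like the part that bears cap_centre, the red one is meant.

How it is judged:
By the outcome, as a careful person would: the job done as asked, in the order asked, and still so for the second after the job is handed in, with the robot touching nothing.
It also fails if it takes over 61 s, if anything falls off the work surface, if the arm or the gripper's body presses on something with over 40 N, if the wrist force passes 120 N, or if a joint passes its speed limit or range.

## Robot

A 6-joint arm with a two-finger parallel gripper is mounted at the origin on the work surface. World frame = base frame: x ahead of the robot, y to its left, z up, the work surface at z = 0. Lengths are in m, angles in rad, forces in N, time in s.
With the tool pointing down it reaches from about 0.375 to 0.9 m from the base axis. Payload 3.1 kg.
Tool frame: the origin (TCP) lies between the finger pads; the fingertips stand 14 mm ahead of it and the grasp point (between the pads) lies 5 mm behind it (robot.finger_overhang is the distance from the TCP to the fingertips, in m); z points along the fingers, y is the line along which they close (so a half turn about z gives the same grasp; the last joint's range is limited). The gripper opens to 87 mm and grips with 3 to 60 N. Pads are 19 mm wide; open, the fingers measure 117 mm over their backs; the gripper's body (75 mm by 190 mm) begins 51 mm behind the grasp point.
Start: joints at [-1.421, 0.527, 1.433, -0, 1.181, -0.178], TCP at [0.201, -0.592, 0.201] pointing down, gripper open.
Joint ranges: [-3.08, 3.08], [-0.75, 2.2], [0.22, 2.44], [-1.43, 4.57], [0, 2.65], [-2.85, 2.85]. Speed limits (rad/s): [2.79, 2.79, 3.14, 3.14, 3.14, 3.14].

## Interface

Orientations are given as a unit quaternion [x, y, z, w].
In Python, from rig import monitor, cams, workorder, robot gives the robot as it stands.
- The arm moves only by the tool send_rows, never from a script. Its argument "moves" is one flat list of numbers, 7 for each row, row after row: the opening, from 0 (shut) to 1 (fully open), then the shift along the world's x, y, z in cm, then the turn, a rotation vector about the world's x, y, z in rad. A call has 1 to 5 rows; each row is the pose to reach, as a shift and turn from the pose commanded when the call began; what a row does not reach only later rows make up. A row lasts 1/12 s, in which the tool goes at most 41.7 mm and 7.16 degrees, less where a joint would pass 70% of its speed; a pose out of reach is approached as far as the arm can. A call with a gripper value outside its range is refused whole. The fingers move at their own pace and stop on an object; "grip_force" is the grip in N (left out, the last holds). Time passes only in rows, so rows that repeat a pose let the fingers close. It gives the time, the measured TCP pose, the force, the opening and the grip force at its end, in the units of the state.
- monitor.get_obs(): the state, without advancing time (a new reading comes with each control period).
- cams.camera(name): name is "side" or "top"; returns a dict with "pixels" (480x640x3 uint8, blue, green, red), "range_z" (480x640 float32, m along the optical axis (not along the pixel's ray), 0 where there is no reading), "fovy" (degrees; the focal length in pixels is half the picture's height over the tangent of half this angle, whatever the lens; pixels are square), "cx", "cy" (the principal point, pixels), "rvec" (rotation vector, rad) and "tvec" (3), from world to camera coordinates, as OpenCV has them. Camera axes: x right, y down, z forward; pixel columns grow to the right and rows downward; lengths in m; the calibration is good to about 2 mm. A picture is of the moment at which its call begins.
- workorder.hand_in(): hands the job in; it is judged then, once.
The state is a dict: "time": time; "q": joint angles; "joint_velocities": joint speeds; "joint_torque": joint torques, N m; "position": TCP position; "tool_rot": TCP orientation; "ft_force": force on the tool from outside, world axes, zero at the start; "moment": the same for the moment, N m; "grip_width": finger opening in m; "grip_force": force on a finger pad.
Only numpy, scipy, OpenCV 4.12 (cv2) and the standard library are available. Lean on these libraries where they do the work, as an engineer would, in place of code of your own. Each camera call takes 0.05 s, during which the arm holds its last target. There are 200 camera calls.

## Working session

There is one attempt and no reset: what is moved stays moved. The work goes in short steps, Python scripts to look and compute and a tool call to move; the robot and the scene stay as the last step left them, time stands still between calls to the robot, and variables do not carry over. Pictures are saved under pics/ and viewed, at most 10 in all, crops included, and the job is handed in when it is done.

Besides the shell and the picture viewer there is one more tool, called after "Call:" as name(argument=value, ...) on one line, values as JSON. send_rows: Moves the arm, as the interface text tells. Its arguments: {"type":"object","properties":{"moves":{"type":"array","items":{"type":"number"}},"grip_force":{"type":"number"}},"required":["moves"]}

```bash
mkdir -p pics; ls
python3 - <<'E'
from rig import monitor,cams,robot
import numpy as np,cv2
for n in("side","top"):
    c=cams.camera(n); np.savez(f"{n}0.npz",**c); cv2.imwrite(f"pics/{n}0.png",c["pixels"])
    print(n,c["fovy"],c["cx"],c["cy"],c["rvec"],c["tvec"])
print(monitor.get_obs(), [a for a in dir(robot) if a[0]!='_'])
E
```

```text
pics
side 51.1667836274859 322.1911203234042 240.5844344652437 [ 0.63712589 -2.39662296  1.44836877] [0.45676545 0.27499343 0.77225051]
top 45.30747445092382 318.18899989763105 231.02333086635988 [ 2.16262631 -2.11360328  0.14935138] [0.02080977 0.52526589 1.10622522]
{'time': 0.1, 'q': array([-1.42149665e+00,  5.28344941e-01,  1.43375428e+00, -2.50588442e-05,
        1.18139496e+00, -1.78514530e-01]), 'joint_velocities': array([-0.00069335, -0.00208186, -0.00187864,  0.00194722, -0.00067251,
        0.00069101]), 'joint_torque': array([-6.89139615e-04, -4.40986776e+01, -1.77150679e+01,  6.34528440e-02,
        5.34561288e-02, -5.80393385e-05]), 'position': array([ 0.20114203, -0.59102247,  0.19979322]), 'tool_rot': array([ 9.86596053e-01,  1.63178809e-01,  2.30201303e-06, -9.50828589e-04]), 'ft_force': array([-0.29087652, -0.04125708,  0.34806786]), 'moment': array([ 0.00016699,  0.01814066, -0.03334343]), 'grip_force': 0.0, 'grip_width': 0.08670187098984454} ['Unreachable', 'finger_overhang']
```

View pics/side0.png

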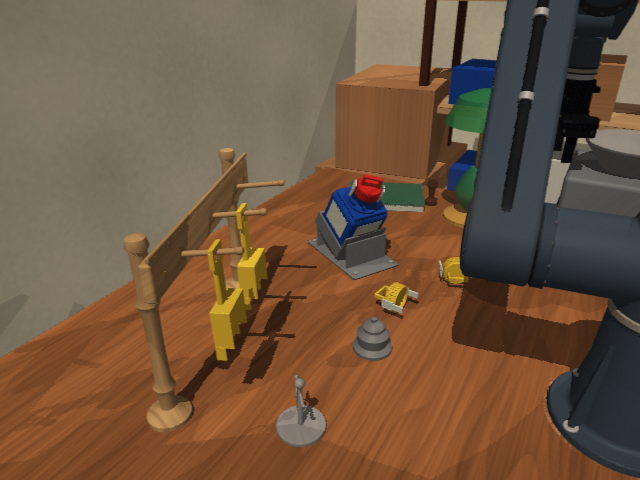

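View pics/top0.png

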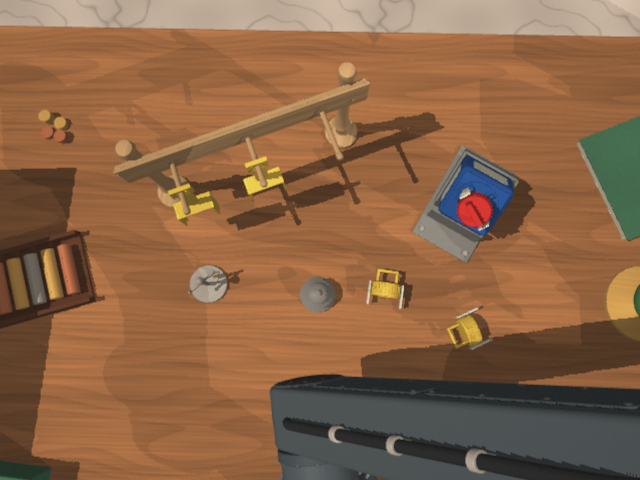

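The red cap is at top (475,209) and side (370,188). The yellow look-alikes are at top (387,287) and (466,330), and side (397,296) and (455,270). I choose the red one. The free peg is the right one in the top view, at (332,140), with its tip at side (283,184).

```bash
cat > h.py <<'E'
import numpy as np,cv2
from scipy.spatial.transform import Rotation as R
def cloud(c):
    f=240/np.tan(np.radians(c["fovy"])/2); z=c["range_z"]
    v,u=np.mgrid[:480,:640]
    P=np.stack([(u-c["cx"])/f*z,(v-c["cy"])/f*z,z],-1)
    Rm=cv2.Rodrigues(np.array(c["rvec"],float))[0]
    W=(P-np.array(c["tvec"]).ravel())@Rm; W[z==0]=np.nan
    return W
def proj(c,p):
    f=240/np.tan(np.radians(c["fovy"])/2)
    q=cv2.Rodrigues(np.array(c["rvec"],float))[0]@np.asarray(p)+np.array(c["tvec"]).ravel()
    return q[0]/q[2]*f+c["cx"],q[1]/q[2]*f+c["cy"]
def masks(c):
    hsv=cv2.cvtColor(c["pixels"],cv2.COLOR_BGR2HSV);h,s,v=[hsv[...,i].astype(int) for i in range(3)]
    return dict(red=((h<5)|(h>174))&(s>200)&(v>80),white=(s<50)&(v>130),blue=(h>105)&(h<130)&(s>150)&(v>40))
E
python3 - <<'E'
from h import *
box={"side":(170,215,345,395),"top":(180,235,445,505)}
for n in("side","top"):
    c=dict(np.load(n+"0.npz"));W=cloud(c);m=masks(c)
    r0,r1,c0,c1=box[n]
    for k in("red","white","blue"):
        mm=np.zeros((480,640),bool);mm[r0:r1,c0:c1]=m[k][r0:r1,c0:c1]
        P=W[mm];P=P[~np.isnan(P).any(1)]
        print(n,k,len(P),np.median(P,0).round(4),np.percentile(P,2,axis=0).round(3),np.percentile(P,98,axis=0).round(3))
    cv2.imwrite(f"pics/{n}c.png",cv2.resize(c["pixels"][r0-5:r1+45,c0-20:c1+30],None,fx=6,fy=6,interpolation=2)[:600,:800])
c=dict(np.load("top0.npz"));W=cloud(c)
print("board top L/R",W[168,130],W[92,360]); 
for p in[(325,118),(328,128),(333,140),(337,150),(339,155),(340,157)]:print(p,W[p[1],p[0]])
c=dict(np.load("side0.npz"));W=cloud(c)
for p in[(245,186),(255,185),(265,185),(275,184),(282,183)]:print(p,W[p[1],p[0]])
a=cv2.imread("pics/sidec.png");b=cv2.imread("pics/topc.png");print(a.shape,b.shape)
h=420;cv2.imwrite("pics/crop1.png",np.hstack([cv2.resize(a,(400,int(a.shape[0]*400/a.shape[1])))[:h],cv2.resize(b,(400,int(b.shape[0]*400/b.shape[1])))[:h]][:2]) if min(int(x.shape[0]*400/x.shape[1]) for x in(a,b))>=h else np.hstack([cv2.resize(a,(400,400)),cv2.resize(b,(400,400))]))
E
```

```text
side red 526 [ 0.5398 -0.2212  0.1985] [ 0.517 -0.25   0.175] [ 0.565 -0.207  0.226]
side white 67 [ 0.6044 -0.5434  0.0155] [ 0.511 -0.558  0.004] [ 0.628 -0.21   0.212]
side blue 625 [ 0.5559 -0.225   0.1486] [ 0.516 -0.268  0.131] [ 0.601 -0.199  0.176]
  return _methods._mean(a, axis=axis, dtype=dtype,
  ret = um.true_divide(
Traceback (most recent call last):
IndexError: index -1 is out of bounds for axis 0 with size 0
```

Run:
```python
from h import *
box={"side":(165,225,335,415),"top":(180,240,440,520)}
ims=[]
for n in("side","top"):
    c=dict(np.load(n+"0.npz"));W=cloud(c);m=masks(c);r0,r1,c0,c1=box[n]
    z=c["range_z"];print(n,"valid",(z>0).mean(),(z[r0:r1,c0:c1]>0).mean(),z.min(),z.max())
    for k in m:
        mm=np.zeros((480,640),bool);mm[r0:r1,c0:c1]=m[k][r0:r1,c0:c1]
        v,u=np.nonzero(mm);P=W[mm];P=P[~np.isnan(P).any(1)]
        print(k,len(u),len(P),u.mean(),v.mean(),np.median(P,0) if len(P) else '')
    ims.append(cv2.resize(c["pixels"][r0:r1,c0:c1],(400,300),interpolation=2))
cv2.imwrite("pics/crop1.png",cv2.resize(np.hstack(ims),None,fx=1,fy=1))
c=dict(np.load("top0.npz"));W=cloud(c)
for p in [(130,168),(360,90),(200,142),(300,110),(333,140),(339,155),(320,280),(208,280)]:print(p,W[p[1],p[0]].round(3))
c=dict(np.load("side0.npz"));W=cloud(c)
for p in[(245,186),(255,185),(265,185),(275,184),(282,183),(150,262),(242,165),(190,225)]:print(p,W[p[1],p[0]].round(3))
```

```text
side valid 0.9958984375 0.994375 0.0 3.2566369
red 530 526 367.977358490566 187.38490566037737 [ 0.53983505 -0.22123593  0.19848646]
white 209 204 380.52153110047846 206.39234449760767 [ 0.59005601 -0.55251969  0.01382903]
blue 1166 1161 358.3636363636364 208.58147512864494 [ 0.5574878  -0.21946856  0.14450162]
top valid 0.9960677083333334 0.995 0.0 2.0969794
red 0 0 nan nan 
white 298 297 454.8523489932886 219.61409395973155 [ 0.53286419 -0.22536712  0.00804609]
blue 1559 1554 477.78447722899296 197.7376523412444 [ 0.57709508 -0.2600345   0.16785732]
(130, 168) [0.579 0.327 0.299]
(360, 90) [ 0.72  -0.032  0.286]
(200, 142) [0.623 0.219 0.3  ]
(300, 110) [0.682 0.063 0.29 ]
(333, 140) [0.639 0.009 0.274]
(339, 155) [ 0.613 -0.001  0.276]
(320, 280) [0.428 0.027 0.034]
(208, 280) [0.424 0.254 0.007]
(245, 186) [0.673 0.029 0.263]
(255, 185) [0.656 0.021 0.266]
(265, 185) [0.637 0.016 0.268]
(275, 184) [0.621 0.008 0.27 ]
(282, 183) [0.607 0.005 0.274]
(150, 262) [0.575 0.346 0.289]
(242, 165) [ 0.715 -0.017  0.283]
(190, 225) [0.616 0.232 0.283]<stdin>:10: RuntimeWarning: Mean of empty slice.
  ret = ret.dtype.type(ret / rcount)
```

View pics/crop1.png

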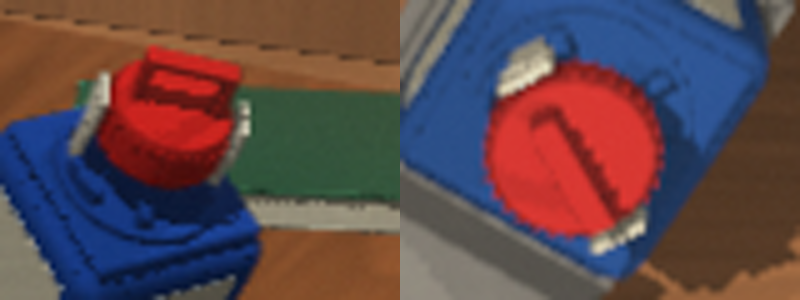

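The crop confirms the red cap with its loop and two white tabs, at top px about (465,193) and (484,227). Next I fit its pose.

```bash
cat > fit.py <<'E'
from h import *
from scipy.optimize import least_squares
def box(p,c,h):
    q=abs(p-c)-h; return np.linalg.norm(np.maximum(q,0),axis=1)+np.minimum(q.max(1),0)
def sdf(p,part):
    r=np.hypot(p[:,0],p[:,1]); q=np.stack([r-.0285,abs(p[:,2])-.013],1)
    cyl=np.linalg.norm(np.maximum(q,0),axis=1)+np.minimum(q.max(1),0)
    loop=np.min([box(p,[0,.0185,.026],[.005,.0025,.013]),box(p,[0,-.0185,.026],[.005,.0025,.013]),box(p,[0,0,.0365],[.005,.021,.0025])],0)
    tab=np.min([box(p,[0,s*.0325,.001],[.010,.0015,.012]) for s in(1,-1)],0)
    return np.minimum(cyl,loop) if part=="red" else tab
def frame(lean,yaw,tilt=np.pi/6):
    # lean: azimuth of the axis' horizontal part
    return R.from_rotvec(tilt*np.array([-np.sin(lean),np.cos(lean),0]))*R.from_rotvec([0,0,yaw])
def points(c,guess,rad=.06):
    b,g,r=[c["pixels"][...,i].astype(float) for i in range(3)]; W=cloud(c)
    near=np.linalg.norm(W-guess,axis=2)<rad
    red=near&(r>2.5*g)&(r>2.0*b)&(r>60); wh=near&(abs(r-b)<60)&(r>110)&(g>.75*r)
    return W[red],W[wh]
E
python3 - <<'E'
from fit import *
g=np.array([.545,-.225,.195]);rs=[];ws=[]
cs={n:dict(np.load(n+"0.npz")) for n in("side","top")}
for n,c in cs.items():
    r,w=points(c,g);print(n,len(r),len(w),r.mean(0).round(4),w.mean(0).round(4));rs.append(r);ws.append(w)
    # blue shoulder normal
    b=masks(c)["blue"]&(np.linalg.norm(cloud(c)-g,axis=2)<.09);P=cloud(c)[b]
    best=0
    rng=np.random.default_rng(0)
    for _ in range(400):
        a=P[rng.choice(len(P),3,0)];nn=np.cross(a[1]-a[0],a[2]-a[0]);nn/=np.linalg.norm(nn)+1e-12
        k=(abs((P-a[0])@nn)<.002)
        if k.sum()>best:best=k.sum();K=k
    nn=np.linalg.svd(P[K]-P[K].mean(0),full_matrices=False)[2][2];nn*=np.sign(nn[2]);print("blue plane",best,len(P),nn.round(3),"az",np.degrees(np.arctan2(nn[1],nn[0])))
def run(rs,ws,full=True):
    best=None
    for lean in(2.4,2.8):
      for yaw in np.arange(0,np.pi,np.pi/6):
        f=lambda x:np.concatenate([sdf(frame(x[3],x[4]).inv().apply(r-x[:3]),"red") for r in rs]+[sdf(frame(x[3],x[4]).inv().apply(w-x[:3]),"w") for w in ws])
        s=least_squares(f,[*g,lean,yaw],loss="soft_l1",f_scale=.002,x_scale=[.01,.01,.01,.2,.2])
        if best is None or s.cost<best.cost:best=s
    x=best.x;Rm=frame(x[3],x[4]).as_matrix();print(x.round(4),"rms",np.sqrt((best.fun**2).mean()),"\n",Rm.round(3));return x
run(rs,ws);run(rs[:1],ws[:1]);run(rs[1:],ws[1:])
E
```

```text
side 593 52 [ 0.5389 -0.224   0.1982] [ 0.5542 -0.2274  0.1968]
blue plane 304 1186 [-0.39   0.342  0.855] az 138.69649183688938
top 920 116 [ 0.5422 -0.2344  0.2068] [ 0.5538 -0.2319  0.194 ]
blue plane 603 1788 [-0.426  0.235  0.874] az 151.1480692821031
[ 0.5452 -0.2376  0.1904  2.5924  8.3915] rms 0.0025737110329540126 
 [[-0.411 -0.806 -0.426]
 [ 0.797 -0.545  0.261]
 [-0.443 -0.233  0.866]]
[ 0.5457 -0.237   0.1902  2.6186  2.093 ] rms 0.001818198610254236 
 [[-0.398 -0.809 -0.433]
 [ 0.809 -0.532  0.25 ]
 [-0.433 -0.251  0.866]]
[ 0.5449 -0.2386  0.1906  2.5793  2.0981] rms 0.0029059543730341666 
 [[-0.403 -0.812 -0.423]
 [ 0.801 -0.536  0.267]
 [-0.443 -0.231  0.866]]
```

```bash
cat > go.py <<'E'
from fit import *
from rig import monitor
C=np.array([.545,-.2376,.1904]); F=frame(2.593,2.1).as_matrix(); ax=F[:,2]
GRIP=np.stack([np.cross(F[:,1],-ax),F[:,1],-ax],1)   # tool y = cap y, z = -axis
if np.linalg.det(GRIP)<0: raise SystemExit
def delta(p,Rt):
    o=monitor.get_obs();rc=R.from_quat(o["tool_rot"])
    rv=(R.from_matrix(Rt)*rc.inv()).as_rotvec()
    print("t",o["time"],"pos",o["position"].round(4),"shift cm",((p-o["position"])*100).round(2),"rotvec",rv.round(4),np.degrees(np.linalg.norm(rv)).round(1),"q",o["q"].round(2),"F",o["ft_force"].round(1),"w",round(o["grip_width"],4))
E
python3 - <<'E'
from go import *
print(GRIP.round(3),ax.round(4))
delta(C+.1*ax,GRIP); delta(C+.1*ax,GRIP@np.diag([-1,-1,1]))
E
```

```text
[[ 0.404 -0.809  0.427]
 [-0.802 -0.538 -0.261]
 [ 0.44  -0.237 -0.866]] [-0.4266  0.2607  0.866 ]
t 0.1 pos [ 0.2011 -0.591   0.1998] shift cm [30.12 37.95  7.72] rotvec [ 0.0751 -0.5598 -1.3365] 83.1 q [-1.42  0.53  1.43 -0.    1.18 -0.18] F [-0.3 -0.   0.3] w 0.0867
t 0.1 pos [ 0.2011 -0.591   0.1998] shift cm [30.12 37.95  7.72] rotvec [-0.5929 -0.0829  1.727 ] 104.7 q [-1.42  0.53  1.43 -0.    1.18 -0.18] F [-0.3 -0.   0.3] w 0.0867
```

Call:
send_rows(moves=[1,2,4,2,0.006,-0.046,-0.11,1,4,8,4,0.012,-0.092,-0.22,1,6,12,6,0.018,-0.138,-0.33,1,8,16,8,0.024,-0.184,-0.44,1,9,19,10,0.03,-0.23,-0.55], grip_force=35)

```text
time: 0.52
position: [0.2837, -0.4198, 0.2884]
tool_rot: [0.987, -0.114, 0.115, 0.003]
ft_force: [-0.0, -0.4, 0.8]
grip_width: 0.0872
grip_force: 0.0
```

```bash
python3 -c "
from go import *
delta(C+.1*ax,GRIP)"
```

```text
t 0.5167 pos [ 0.2837 -0.4198  0.2884] shift cm [21.87 20.82 -1.14] rotvec [ 0.0429 -0.3285 -0.7804] 48.6 q [-1.34  0.2   1.72  0.24  1.14  0.37] F [-0.  -0.4  0.8] w 0.0872
```

Call:
send_rows(moves=[1,3,3,0,0.006,-0.046,-0.11,1,6,6,0,0.012,-0.092,-0.22,1,9,9,0,0.018,-0.138,-0.33,1,12,12,0,0.024,-0.184,-0.44,1,15,15,0,0.03,-0.23,-0.55])

```text
time: 0.93
position: [0.4233, -0.28, 0.2884]
tool_rot: [0.905, -0.368, 0.214, 0.007]
ft_force: [0.4, -0.4, -0.3]
grip_width: 0.0869
grip_force: 0.0
```

Call:
send_rows(moves=[1,2,2,0,0.006,-0.03,-0.06,1,4,4,-1,0.01,-0.06,-0.12,1,6,4,-2.3,0.01,-0.06,-0.12,1,6,4,-2.3,0.01,-0.06,-0.12,1,6,4,-2.3,0.01,-0.06,-0.12])

```text
time: 1.35
position: [0.483, -0.2415, 0.2647]
tool_rot: [0.877, -0.419, 0.237, 0.005]
ft_force: [0.7, -0.5, 0.4]
grip_width: 0.0872
grip_force: 0.0
```

```bash
python3 -c "
from go import *
delta(C+.1*ax,GRIP)"
```

```text
t 1.35 pos [ 0.483  -0.2415  0.2647] shift cm [1.93 2.99 1.23] rotvec [ 0.0063 -0.0555 -0.1419] 8.7 q [-0.75  0.16  1.95  0.24  0.58  1.54] F [ 0.7 -0.5  0.4] w 0.0872
```

Call:
send_rows(moves=[1,1,1.5,0.6,0.003,-0.028,-0.07,1,1.93,2.99,1.23,0.006,-0.055,-0.142,1,1.93,2.99,1.23,0.006,-0.055,-0.142,1,1.93,2.99,1.23,0.006,-0.055,-0.142])

```text
time: 1.68
position: [0.5019, -0.2124, 0.2785]
tool_rot: [0.838, -0.481, 0.26, 0.008]
ft_force: [-0.3, 0.3, 0.1]
grip_width: 0.0873
grip_force: 0.0
```

Run:
```python
from go import *
from rig import cams
delta(C+.1*ax,GRIP)
rs=[];ws=[];im=[]
for n in("side","top"):
    c=cams.camera(n);r,w=points(c,C);print(n,len(r),len(w));rs.append(r);ws.append(w)
    u,v=map(int,proj(c,C+.06*ax));im.append(c["pixels"][max(v-75,0):max(v-75,0)+150,u-100:u+100])
cv2.imwrite("pics/pre.png",cv2.resize(np.hstack(im),(800,300)))
f=lambda x:np.concatenate([sdf(frame(x[3],x[4]).inv().apply(r-x[:3]),"red") for r in rs]+[sdf(frame(x[3],x[4]).inv().apply(w-x[:3]),"w") for w in ws])
s=least_squares(f,[*C,2.593,2.1],loss="soft_l1",f_scale=.002,x_scale=[.01,.01,.01,.2,.2]);print(s.x.round(4))
```

```text
t 1.6833 pos [ 0.5019 -0.2124  0.2785] shift cm [ 0.05  0.09 -0.15] rotvec [0.0028 0.0011 0.0008] 0.2 q [-0.63  0.14  1.95  0.08  0.52  1.93] F [-0.3  0.3  0.1] w 0.0873
side 587 45
top 351 3
[ 0.5456 -0.2371  0.1902  2.6006  2.1043]
```

View pics/pre.png

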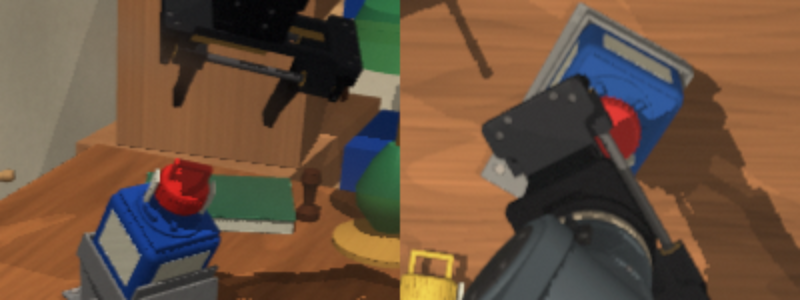

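Call:
send_rows(moves=[1,1,-0.6,-2,0,0,0,1,2,-1.2,-4,0,0,0,1,2.5,-1.5,-5.2,0,0,0,1,3,-1.75,-6.2,0,0,0,1,3,-1.75,-6.2,0,0,0])

```text
time: 2.2
position: [0.5313, -0.2314, 0.2135]
tool_rot: [0.837, -0.482, 0.258, 0.008]
ft_force: [0.4, 0.1, -0.3]
grip_width: 0.0869
grip_force: 0.0
```

```bash
python3 -c "
from go import *
delta(C-.004*ax,GRIP)"
```

```text
t 2.2 pos [ 0.5313 -0.2314  0.2135] shift cm [ 1.54 -0.72 -2.66] rotvec [-0.0004 -0.0025  0.0043] 0.3 q [-0.62  0.3   1.96  0.1   0.36  1.91] F [ 0.4  0.1 -0.3] w 0.0869
```

Call:
send_rows(moves=[1,0.5,-0.25,-0.9,0,0,0,1,1,-0.5,-1.8,0,0,0,1,1.54,-0.72,-2.66,0,0,0,1,1.54,-0.72,-2.66,0,0,0,1,1.54,-0.72,-2.66,0,0,0])

```text
time: 2.62
position: [0.5476, -0.2372, 0.1886]
tool_rot: [0.837, -0.482, 0.259, 0.008]
ft_force: [-0.7, 0.2, 0.0]
grip_width: 0.0869
grip_force: 0.0
```

```bash
python3 -c "
from go import *
delta(C-.004*ax,GRIP)"
```

```text
t 2.6167 pos [ 0.5476 -0.2372  0.1886] shift cm [-0.09 -0.14 -0.16] rotvec [0.001  0.0001 0.0026] 0.2 q [-0.61  0.37  1.95  0.1   0.3   1.91] F [-0.7  0.2  0. ] w 0.0869
```

Call:
send_rows(moves=[1,-0.08,-0.1,-0.14,0,0,0.002,0.6,-0.08,-0.1,-0.14,0,0,0.002,0.4,-0.08,-0.1,-0.14,0,0,0.002,0.4,-0.08,-0.1,-0.14,0,0,0.002,0.4,-0.08,-0.1,-0.14,0,0,0.002], grip_force=35)

```text
time: 3.03
position: [0.5469, -0.2382, 0.1882]
tool_rot: [0.838, -0.481, 0.26, 0.008]
ft_force: [-0.3, -1.1, 0.7]
grip_width: 0.068
grip_force: 0.0
```

Call:
send_rows(moves=[0.4,0,0,0,0,0,0,0.4,0,0,0,0,0,0,0.4,0,0,0,0,0,0,0.4,0,0,0,0,0,0])

```text
time: 3.37
position: [0.5468, -0.2382, 0.1879]
tool_rot: [0.838, -0.481, 0.26, 0.008]
ft_force: [-1.9, -0.3, 1.9]
grip_width: 0.0415
grip_force: 17.0
```

```bash
python3 -c "
from go import *
delta(C-.004*ax,GRIP);print(monitor.get_obs()['moment'])"
```

```text
t 3.3667 pos [ 0.5468 -0.2382  0.1879] shift cm [-0.01 -0.04 -0.1 ] rotvec [0.0017 0.0012 0.0007] 0.1 q [-0.62  0.37  1.95  0.11  0.29  1.9 ] F [-1.9 -0.3  1.9] w 0.0415
[ 0.2223629   0.34662238 -0.05449448]
```

Run:
```python
from go import *
from rig import cams
im=[]
for n in("side","top"):
    c=cams.camera(n);np.savez(n+"1.npz",**c)
    u,v=map(int,proj(c,C));print(n,u,v);im.append(c["pixels"][v-45:v+45,u-60:u+60])
cv2.imwrite("pics/g1.png",cv2.resize(np.hstack(im),(800,300),interpolation=2))
```

```text
side 368 188
top 473 209
```

View pics/g1.png

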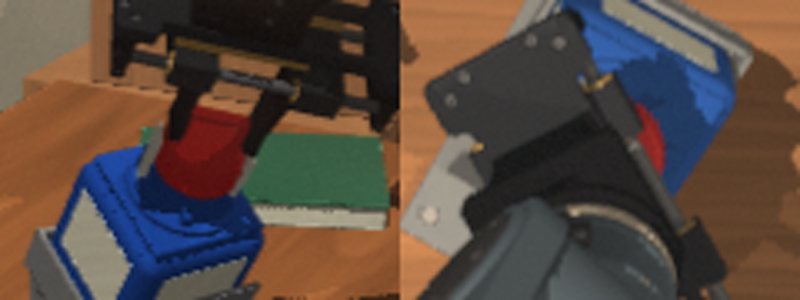

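The picture shows the fingers pinching the loop, with tips near the cap top at crop (175,135) and (245,155). The hand is too high along the axis, so I'll measure the fingertips in the depth image.

Run:
```python
from go import *
o=monitor.get_obs();p=o["position"];T=R.from_quat(o["tool_rot"])
for n in("side","top"):
    c=dict(np.load(n+"1.npz"));W=cloud(c);pix=c["pixels"].astype(int)
    m=(pix.max(2)<55)&(np.linalg.norm(W-C,axis=2)<.11)
    L=T.inv().apply(W[m]-p)*1000
    for s in(1,-1):
        k=(L[:,1]*s>12)&(L[:,1]*s<50)&(abs(L[:,0])<25)
        if k.sum()>5: print(n,s,k.sum(),"z pct",np.percentile(L[k,2],[50,90,95,98,100]).round(1))
    k=abs(L[:,1])<90
    print(np.histogram(L[:,2],np.arange(-110,40,10)))
    b=[c["pixels"][...,i].astype(float) for i in range(3)]
    r,w=points(c,C); print("cap in tool: red",np.percentile(T.inv().apply(r-p)*1000,[2,50,98],axis=0).round(0).tolist())
```

```text
side 1 165 z pct [-60.1 -31.6 -26.8 -23.5  29. ]
side -1 100 z pct [-43.2 -14.8  20.9  24.2  27.5]
(array([22, 26,  8, 32, 51, 41, 40, 41, 23,  3,  0,  2,  5, 11]), array([-110, -100,  -90,  -80,  -70,  -60,  -50,  -40,  -30,  -20,  -10,
          0,   10,   20,   30]))
cap in tool: red [[-30.0, -27.0, -43.0], [-11.0, -2.0, -15.0], [15.0, 21.0, 7.0]]
(array([2, 0, 0, 0, 0, 0, 0, 0, 0, 0, 0, 0, 0, 0]), array([-110, -100,  -90,  -80,  -70,  -60,  -50,  -40,  -30,  -20,  -10,
          0,   10,   20,   30]))
cap in tool: red [[21.0, -12.0, -18.0], [26.0, 3.0, -14.0], [30.0, 17.0, 3.0]]
```

Depth puts the real fingertips about 23 mm behind the reported TCP instead of 14 mm ahead. The hand is therefore about 37 mm short along tool z, with x and y fine. I'll open, advance 36 mm and recheck before closing.

Call:
send_rows(moves=[1,0,0,0,0,0,0,1,0,0,0,0,0,0,1,0,0,0,0,0,0,1,0,0,0,0,0,0,1,0,0,0,0,0,0])

```text
time: 3.88
position: [0.5468, -0.2383, 0.1878]
tool_rot: [0.838, -0.481, 0.26, 0.008]
ft_force: [-0.0, 0.2, 0.0]
grip_width: 0.0669
grip_force: 0.0
```

Call:
send_rows(moves=[1,0,0,0,0,0,0,1,0,0,0,0,0,0,1,0.2,-0.12,-0.4,0,0,0,1,0.4,-0.24,-0.8,0,0,0,1,0.4,-0.24,-0.8,0,0,0])

```text
time: 4.3
position: [0.5509, -0.2407, 0.1789]
tool_rot: [0.838, -0.481, 0.259, 0.008]
ft_force: [-0.3, 0.3, -0.2]
grip_width: 0.0864
grip_force: 0.0
```

Run:
```python
from go import *
from rig import cams
delta(C-.040*ax,GRIP)
o=monitor.get_obs();p=o["position"];T=R.from_quat(o["tool_rot"])
c=cams.camera("side");np.savez("side2.npz",**c);W=cloud(c);L=T.inv().apply((W-p).reshape(-1,3)).reshape(W.shape)*1000
m=(c["pixels"].max(2)<50)&(abs(L[...,0]+11)<8)
for s in(1,-1):
    k=L[m&(L[...,1]*s>30)&(L[...,1]*s<65)&(abs(L[...,2]+40)<40)]
    print(s,len(k),k[np.argsort(k[:,2])[-6:]].round(0).tolist())
rs,ws=points(c,C);f=lambda x:np.r_[sdf(frame(x[3],x[4]).inv().apply(rs-x[:3]),"red"),sdf(frame(x[3],x[4]).inv().apply(ws-x[:3]),"w")]
print(least_squares(f,[*C,2.593,2.1],loss="soft_l1",f_scale=.002,x_scale=[.01,.01,.01,.2,.2]).x.round(4))
```

```text
t 4.3 pos [ 0.5509 -0.2407  0.1789] shift cm [ 1.12 -0.73 -2.32] rotvec [0.0009 0.0002 0.0009] 0.1 q [-0.62  0.39  1.95  0.12  0.28  1.89] F [-0.3  0.3 -0.2] w 0.0864
1 118 [[-11.0, 48.0, -27.0], [-12.0, 46.0, -26.0], [-12.0, 51.0, -25.0], [-12.0, 49.0, -24.0], [-4.0, 44.0, -24.0], [-12.0, 47.0, -24.0]]
-1 68 [[-7.0, -51.0, -29.0], [-11.0, -46.0, -28.0], [-12.0, -45.0, -26.0], [-10.0, -48.0, -26.0], [-12.0, -47.0, -25.0], [-12.0, -49.0, -24.0]]
[ 0.5454 -0.2372  0.1902  2.6274  2.1198]
```

Call:
send_rows(moves=[1,0.25,-0.16,-0.5,0,0,0,1,0.5,-0.32,-1,0,0,0,1,0.75,-0.48,-1.5,0,0,0,1,0.95,-0.6,-1.9,0,0,0,1,0.95,-0.6,-1.9,0,0,0])

```text
time: 4.77
position: [0.5603, -0.2467, 0.1596]
tool_rot: [0.838, -0.481, 0.259, 0.008]
ft_force: [-0.4, 0.1, 0.7]
grip_width: 0.0871
grip_force: 0.0
```

```bash
python3 -c "
from go import *
delta(C-.040*ax,GRIP)"
```

```text
t 4.7667 pos [ 0.5603 -0.2467  0.1596] shift cm [ 0.17 -0.13 -0.38] rotvec [ 0.0007 -0.0002  0.0008] 0.1 q [-0.61  0.44  1.94  0.14  0.24  1.87] F [-0.4  0.1  0.7] w 0.0871
```

Call:
send_rows(moves=[1,0.17,-0.13,-0.38,0,0,0,1,0.17,-0.13,-0.38,0,0,0,0.6,0.17,-0.13,-0.38,0,0,0,0.6,0.17,-0.13,-0.38,0,0,0,0.6,0.17,-0.13,-0.38,0,0,0], grip_force=40)

```text
time: 5.18
position: [0.562, -0.2479, 0.1573]
tool_rot: [0.838, -0.481, 0.26, 0.008]
ft_force: [-0.2, 0.8, -0.2]
grip_width: 0.0741
grip_force: 0.0
```

Call:
send_rows(moves=[0.5,0,0,0,0,0,0,0.5,0,0,0,0,0,0,0.5,0,0,0,0,0,0,0.5,0,0,0,0,0,0,0.5,0,0,0,0,0,0])

```text
time: 5.6
position: [0.562, -0.2479, 0.1574]
tool_rot: [0.838, -0.481, 0.26, 0.008]
ft_force: [-2.0, 1.0, 3.9]
grip_width: 0.0572
grip_force: 40.0
```

Run:
```python
from go import *
from rig import cams
delta(C-.040*ax,GRIP);print(monitor.get_obs()["moment"])
c=cams.camera("side");u,v=map(int,proj(c,C));cv2.imwrite("pics/g2.png",cv2.resize(c["pixels"][v-45:v+45,u-60:u+60],(600,450),interpolation=2))
```

```text
t 5.6 pos [ 0.562  -0.2479  0.1574] shift cm [ 0.   -0.01 -0.17] rotvec [0.0021 0.0015 0.0005] 0.2 q [-0.61  0.45  1.94  0.14  0.23  1.87] F [-2.   1.   3.9] w 0.0572
[0.24911008 0.2553158  0.02900618]
```

View pics/g2.png

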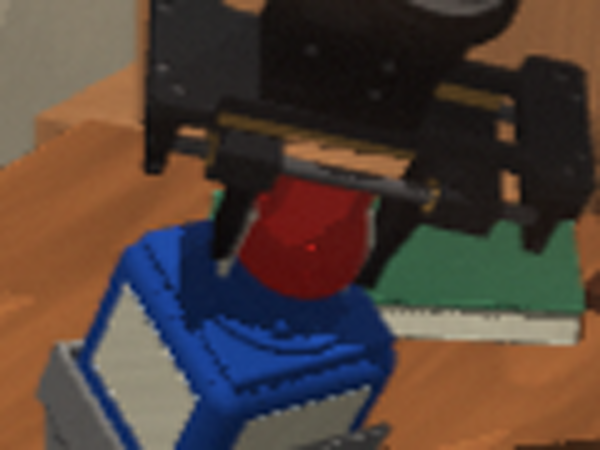

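The pads are on both tabs and the width of 57 mm means the tabs are squeezed fully. Now I turn anticlockwise about the axis.

Call:
send_rows(moves=[0.5,0,0,0,-0.043,0.026,0.087,0.5,0,0,0,-0.085,0.052,0.173,0.5,0,0,0,-0.128,0.078,0.26,0.5,0,0,0,-0.171,0.104,0.346,0.5,0,0,0,-0.213,0.13,0.433])

```text
time: 6.07
position: [0.5625, -0.2487, 0.158]
tool_rot: [0.931, -0.256, 0.251, 0.072]
ft_force: [-2.1, -0.5, 3.9]
grip_width: 0.0574
grip_force: 40.0
```

```bash
python3 -c "
from go import *
G=R.from_rotvec(np.radians(65)*ax).as_matrix()@GRIP
delta(C-.0385*ax,G);print(monitor.get_obs()['moment'])"
```

```text
t 6.0667 pos [ 0.5625 -0.2487  0.158 ] shift cm [-0.11  0.1  -0.09] rotvec [-0.2676  0.169   0.5455] 36.1 q [-0.62  0.45  1.94  0.15  0.23  1.36] F [-2.1 -0.5  3.9] w 0.0574
[-0.04847298  0.24493789 -0.10710532]
```

Call:
send_rows(moves=[0.5,0,0,0,-0.05,0.031,0.101,0.5,0,0,0,-0.1,0.061,0.203,0.5,0,0,0,-0.15,0.092,0.305,0.5,0,0,0,-0.2,0.122,0.406,0.5,0,0,0,-0.25,0.153,0.508])

```text
time: 6.48
position: [0.563, -0.2492, 0.1585]
tool_rot: [0.965, 0.024, 0.22, 0.142]
ft_force: [-2.2, -0.9, 6.6]
grip_width: 0.0573
grip_force: 40.0
```

Call:
send_rows(moves=[0.5,0,0,0,-0.015,0.009,0.03,0.5,0,0,0,-0.015,0.009,0.03,0.5,0,0,0,-0.015,0.009,0.03])

```text
time: 6.73
position: [0.563, -0.2491, 0.1584]
tool_rot: [0.964, 0.038, 0.218, 0.145]
ft_force: [-3.7, 0.5, 4.5]
grip_width: 0.0574
grip_force: 40.0
```

```bash
python3 -c "
from go import *
G=R.from_rotvec(np.radians(67)*ax).as_matrix()@GRIP
delta(C-.0385*ax,G);print(monitor.get_obs()['moment'])"
```

```text
t 6.7333 pos [ 0.563  -0.2491  0.1584] shift cm [-0.15  0.14 -0.14] rotvec [-0.0188  0.0179  0.0422] 2.8 q [-0.62  0.45  1.94  0.16  0.23  0.73] F [-3.7  0.5  4.5] w 0.0574
[-0.1102856   0.08350777 -0.1419055 ]
```

Call:
send_rows(moves=[0.5,0,0,0,-0.018,0.012,0.042,0.5,0,0,0,-0.018,0.012,0.042,0.5,-0.13,0.08,0.26,-0.018,0.012,0.042,0.5,-0.26,0.16,0.52,-0.018,0.012,0.042,0.5,-0.26,0.16,0.52,-0.018,0.012,0.042])

```text
time: 7.15
position: [0.5599, -0.2467, 0.163]
tool_rot: [0.964, 0.061, 0.214, 0.148]
ft_force: [0.5, -0.6, 0.6]
grip_width: 0.0574
grip_force: 40.0
```

```bash
python3 -c "
from go import *
G=R.from_rotvec(np.radians(67)*ax).as_matrix()@GRIP
delta(C-.0385*ax,G);print(monitor.get_obs()['moment'])"
```

```text
t 7.15 pos [ 0.5599 -0.2467  0.163 ] shift cm [ 0.16 -0.09 -0.59] rotvec [-0.0021  0.0039 -0.0004] 0.3 q [-0.62  0.43  1.94  0.16  0.24  0.68] F [ 0.5 -0.6  0.6] w 0.0574
[-0.02463666  0.0401974  -0.0309859 ]
```

Call:
send_rows(moves=[0.5,-0.43,0.26,0.87,0,0,0,0.5,-0.86,0.52,1.73,0,0,0,0.5,-1.28,0.78,2.6,0,0,0,0.5,-1.7,1.04,3.46,0,0,0,0.5,-2.13,1.3,4.33,0,0,0])

```text
time: 7.57
position: [0.5367, -0.2322, 0.206]
tool_rot: [0.964, 0.062, 0.212, 0.147]
ft_force: [-0.2, -0.7, -0.6]
grip_width: 0.0573
grip_force: 40.0
```

Run:
```python
from go import *
from rig import cams
import json
# rail / peg from initial top+side views: points on free peg axis
P=[]
c=dict(np.load("side0.npz"));W=cloud(c);px=c["pixels"].astype(int)
b0=np.array([.69,.035,.262]);d=np.array([-.93,-.365,.14]);d/=np.linalg.norm(d)
for n in("side","top"):
    c=dict(np.load(n+"0.npz"));W=cloud(c);V=W-b0;t=V@d;rad=np.linalg.norm(V-t[...,None]*d,axis=2)
    k=(rad<.016)&(t>.015)&(t<.12)&(W[...,2]>.245);Q=W[k];m=Q.mean(0);u=np.linalg.svd(Q-m,full_matrices=False)[2][0];u*=np.sign(u@d)
    s=(Q-m)@u;print(n,k.sum(),"dir",u.round(3),"az",np.degrees(np.arctan2(u[1],u[0])).round(1),"el",np.degrees(np.arcsin(u[2])).round(1),"end",(m+u*s.max()).round(4),"mean",m.round(4),"std",(np.linalg.svd(Q-m)[1]/np.sqrt(len(Q))).round(4))
    # board front/top
    if n=="top":
        k=(W[...,2]>.292)&(W[...,2]<.306)&(W[...,0]>.5)&(W[...,0]<.76)&(W[...,1]<.36)&(W[...,1]>-.06);Q=W[k][:,:2];m=Q.mean(0);u=np.linalg.svd(Q-m,full_matrices=False)[2][0];print("moulding",k.sum(),m,u,"az",np.degrees(np.arctan2(u[1],u[0]))%180,np.percentile((Q-m)@[u[1],-u[0]],[2,50,98]))
    else:
        k=(W[...,2]>.235)&(W[...,2]<.285);A=W[k];A=A[(A[:,0]>.5)&(A[:,0]<.76)&(A[:,1]>-.04)&(A[:,1]<.36)]
        cvl=cv2.fitLine(A[:,:2].astype(np.float32),cv2.DIST_HUBER,0,.01,.01).ravel();print("board",len(A),cvl,"az",np.degrees(np.arctan2(cvl[1],cvl[0]))%180)
o=monitor.get_obs();print(o["position"],o["tool_rot"],o["ft_force"],o["grip_width"])
for n in("side","top"):
    c=cams.camera(n);np.savez(n+"3.npz",**c)
    if n=="side":cv2.imwrite("pics/l1.png",c["pixels"][80:300,200:480])
```

```text
side 206 dir [-0.926 -0.353  0.136] az -159.1 el 7.8 end [0.6058 0.0011 0.2741] mean [0.6396 0.014  0.2691] std [0.0227 0.0027 0.002 ]
board 5156 [ 0.34432605 -0.9388501   0.60634744  0.2678257 ] az 110.14066
top 256 dir [-0.922 -0.36   0.141] az -158.7 el 8.1 end [ 0.6061 -0.0035  0.2767] mean [0.6402 0.0098 0.2715] std [0.0232 0.0027 0.0018]
moulding 1367 [0.64958164 0.15421913] [-0.36546988  0.93082316] az 111.43650303714975 [-0.00456807 -0.00183959  0.02256934]
[ 0.53672902 -0.23219784  0.20601505] [0.96415391 0.06160314 0.21240636 0.14661456] [-0.18202536 -0.74567525 -0.64646223] 0.057332608194112664
```

View pics/l1.png

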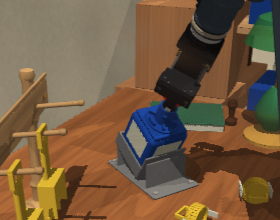

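```bash
cat >> go.py <<'E'
A=np.array([.640,.011,.268]); u=np.array([-.925,-.357,.139]); u/=np.linalg.norm(u)
az=np.radians(111.3); yy=np.array([np.cos(az),np.sin(az),0])
def hang(s=1): return np.stack([np.cross(s*yy,[0,0,-1]),s*yy,[0,0,-1]],1)
def tcp(t,dz=0): return A+u*(t-.059)-np.array([0,0,.062])+np.array([0,0,dz])
E
python3 - <<'E'
from go import *
for s in(1,-1): delta(tcp(.14,.05),hang(s))
E
```

```text
t 7.6667 pos [ 0.5375 -0.2327  0.2073] shift cm [ 2.76 21.48  6.  ] rotvec [ 0.6946 -0.3092 -2.8048] 166.5 q [-0.62  0.32  1.96  0.12  0.34  0.72] F [-0.8 -0.1 -1.2] w 0.0572
t 7.6667 pos [ 0.5375 -0.2327  0.2073] shift cm [ 2.76 21.48  6.  ] rotvec [0.2143 0.4814 0.2383] 33.1 q [-0.62  0.32  1.96  0.12  0.34  0.72] F [-0.8 -0.1 -1.2] w 0.0572
```

Call:
send_rows(moves=[0.5,-1,0.7,2.5,0,0,0,0.5,-2,1.4,5,0,0,0,0.5,-2,4,6.5,0.03,0.06,0.03,0.5,-1,7,7,0.07,0.16,0.08,0.5,0,10,7,0.1,0.24,0.12])

```text
time: 8.08
position: [0.5385, -0.1335, 0.2788]
tool_rot: [0.983, 0.125, 0.108, 0.079]
ft_force: [2.0, -1.3, -0.4]
grip_width: 0.0575
grip_force: 40.0
```

```bash
python3 -c "
from go import *
delta(tcp(.14,.05),hang(-1))"
```

```text
t 8.0833 pos [ 0.5385 -0.1335  0.2788] shift cm [ 2.66 11.56 -1.16] rotvec [0.1151 0.2417 0.1176] 16.8 q [-0.43  0.24  1.72 -0.02  0.92  0.9 ] F [ 2.  -1.3 -0.4] w 0.0575
```

Call:
send_rows(moves=[0.5,0.6,3,0,0.03,0.06,0.03,0.5,1.3,6,-0.3,0.06,0.12,0.06,0.5,2,9,-0.6,0.09,0.18,0.09,0.5,2.5,11.2,-1,0.115,0.24,0.118,0.5,2.5,11.2,-1,0.115,0.24,0.118])

```text
time: 8.5
position: [0.5654, -0.0182, 0.2644]
tool_rot: [0.982, 0.187, 0.0, -0.002]
ft_force: [1.4, -1.3, -1.6]
grip_width: 0.0576
grip_force: 40.0
```

Run:
```python
from go import *
from rig import cams
delta(tcp(.14,.0),hang(-1))
o=monitor.get_obs();T=R.from_quat(o["tool_rot"])
CC=o["position"]-.0385*T.as_matrix()[:,2]
# cap loop check: fit cap in tool-aligned frame
for n in("side","top"):
    c=cams.camera(n);np.savez(n+"4.npz",**c);r,w=points(c,CC)
    L=T.inv().apply(r-CC)*[1,1,-1];print(n,len(r),len(w),np.percentile(L*1000,[1,50,99],axis=0).round(0).tolist() if len(r) else'')
    if n=="side":
        uu,v=map(int,proj(c,CC));cv2.imwrite("pics/p1.png",cv2.resize(c["pixels"][v-70:v+70,uu-90:uu+90],(720,560),interpolation=2));print(uu,v)
        f=lambda x:sdf((L*[1,1,1]-x[:3])@R.from_rotvec(x[3:]).as_matrix(),"red")
        s=least_squares(f,np.zeros(6),loss="soft_l1",f_scale=.002,x_scale=[.01]*3+[.2]*3);print("cap offset in hand mm (x,y,up)",(s.x[:3]*1000).round(1),"rot deg",np.degrees(s.x[3:]).round(1),np.sqrt((s.fun**2).mean()))
```

```text
t 8.5 pos [ 0.5654 -0.0182  0.2644] shift cm [-0.02  0.03 -4.72] rotvec [-0.0045 -0.     -0.0047] 0.4 q [-0.23  0.38  1.5   0.    1.26  0.96] F [ 1.4 -1.3 -1.6] w 0.0576
side 343 3 [[-28.0, -37.0, -13.0], [-14.0, -19.0, 5.0], [27.0, 19.0, 20.0]]
308 167
cap offset in hand mm (x,y,up) [ 0.2 -2.1 -1.3] rot deg [-1.   1.  -2.4] 0.002144132116616944
top 119 0 [[-32.0, -22.0, -4.0], [-28.0, -0.0, 11.0], [-15.0, 23.0, 15.0]]
```

View pics/p1.png

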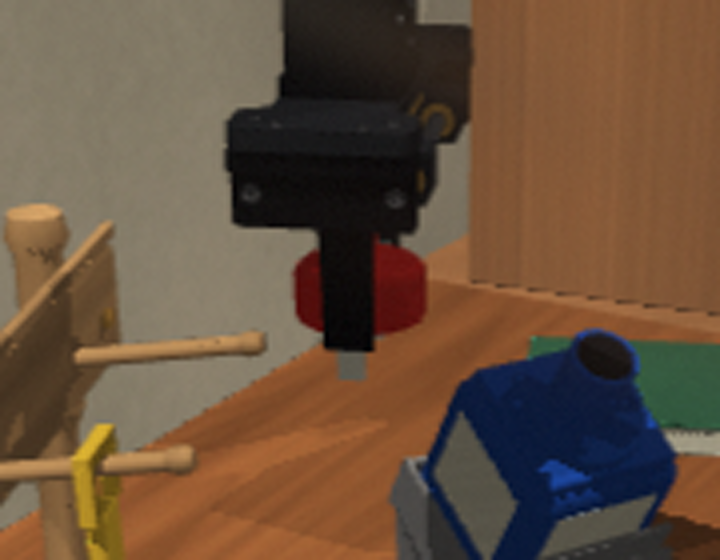

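The cap is held well, with an estimated offset of 2 mm or less. The tub is open and still seated. Next I lower to peg level.

Call:
send_rows(moves=[0.5,0,0,-1.5,0,0,0,0.5,0,0,-3,0,0,0,0.5,0,0,-4.6,-0.004,0,-0.004,0.5,0,0,-4.6,-0.004,0,-0.004,0.5,0,0,-4.6,-0.004,0,-0.004])

```text
time: 9.02
position: [0.5617, -0.022, 0.2192]
tool_rot: [0.983, 0.183, -0.001, 0.001]
ft_force: [-0.2, -0.9, -0.4]
grip_width: 0.0572
grip_force: 40.0
```

Run:
```python
from go import *
delta(tcp(.14),hang(-1));delta(tcp(.062),hang(-1))
```

```text
t 9.0167 pos [ 0.5617 -0.022   0.2192] shift cm [ 0.34  0.41 -0.19] rotvec [ 0.002  -0.0013  0.0047] 0.3 q [-0.24  0.42  1.57 -0.    1.15  0.97] F [-0.2 -0.9 -0.4] w 0.0572
t 9.0167 pos [ 0.5617 -0.022   0.2192] shift cm [ 7.55  3.19 -1.27] rotvec [ 0.002  -0.0013  0.0047] 0.3 q [-0.24  0.42  1.57 -0.    1.15  0.97] F [-0.2 -0.9 -0.4] w 0.0572
```

Call:
send_rows(moves=[0.5,0.34,0.41,-0.19,0,0,0.004,0.5,1.2,0.75,-0.3,0,0,0.004,0.5,2.1,1.1,-0.46,0,0,0.004,0.5,2.1,1.1,-0.46,0,0,0.004,0.5,2.1,1.1,-0.46,0,0,0.004])

```text
time: 9.43
position: [0.5851, -0.0101, 0.2152]
tool_rot: [0.983, 0.186, 0.001, 0.001]
ft_force: [-0.3, -0.4, -0.4]
grip_width: 0.0574
grip_force: 40.0
```

Run:
```python
from go import *
from rig import cams
delta(tcp(.12),hang(-1));delta(tcp(.062),hang(-1))
c=cams.camera("side");o=monitor.get_obs();CC=o["position"]+[0,0,.0385]
uu,v=map(int,proj(c,CC));cv2.imwrite("pics/p2.png",cv2.resize(c["pixels"][v-45:v+45,uu-70:uu+50],(800,600),interpolation=2));print(uu,v)
```

```text
t 9.4333 pos [ 0.5851 -0.0101  0.2152] shift cm [-0.15 -0.07 -0.07] rotvec [ 0.0025  0.0018 -0.0014] 0.2 q [-0.21  0.46  1.52 -0.    1.16  0.99] F [-0.3 -0.4 -0.4] w 0.0574
t 9.4333 pos [ 0.5851 -0.0101  0.2152] shift cm [ 5.21  2.   -0.88] rotvec [ 0.0025  0.0018 -0.0014] 0.2 q [-0.21  0.46  1.52 -0.    1.16  0.99] F [-0.3 -0.4 -0.4] w 0.0574
297 192
```

View pics/p2.png

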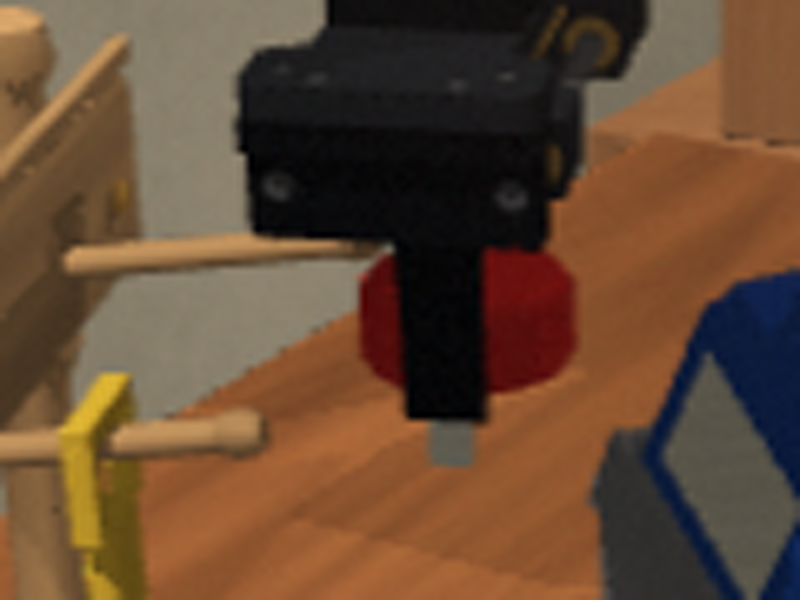

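The peg tip at (375,245) lines up with the gap above the cap top, in the hand. I insert now.

Call:
send_rows(moves=[0.5,0.7,0.27,-0.15,0,0,0,0.5,1.4,0.54,-0.26,0,0,0,0.5,2.1,0.8,-0.36,0,0,0,0.5,2.8,1.08,-0.48,0,0,0,0.5,2.8,1.08,-0.48,0,0,0])

```text
time: 9.9
position: [0.6139, 0.001, 0.2098]
tool_rot: [0.983, 0.185, 0.001, 0.001]
ft_force: [0.6, -0.1, -0.6]
grip_width: 0.0572
grip_force: 40.0
```

Run:
```python
from go import *
delta(tcp(.062),hang(-1))
```

```text
t 9.9 pos [0.6139 0.001  0.2098] shift cm [ 2.33  0.89 -0.34] rotvec [ 0.002   0.0022 -0.001 ] 0.2 q [-0.18  0.5   1.45 -0.    1.18  1.02] F [ 0.6 -0.1 -0.6] w 0.0572
```

Call:
send_rows(moves=[0.5,0.7,0.27,-0.1,0,0,0,0.5,1.4,0.54,-0.2,0,0,0,0.5,2.3,0.88,-0.34,0,0,0,0.5,2.3,0.88,-0.34,0,0,0,0.5,2.3,0.88,-0.34,0,0,0])

```text
time: 10.32
position: [0.6355, 0.0095, 0.2065]
tool_rot: [0.983, 0.185, 0.0, 0.001]
ft_force: [-0.4, 0.1, -0.4]
grip_width: 0.0576
grip_force: 40.0
```

Run:
```python
from go import *
delta(tcp(.062),hang(-1))
```

```text
t 10.3167 pos [0.6355 0.0095 0.2065] shift cm [ 0.17  0.04 -0.  ] rotvec [ 0.0022  0.0005 -0.001 ] 0.1 q [-0.16  0.54  1.4  -0.    1.21  1.04] F [-0.4  0.1 -0.4] w 0.0576
```

Call:
send_rows(moves=[0.5,0,0,-0.12,0,0,0,0.5,0,0,-0.24,0,0,0,0.5,0,0,-0.36,0,0,0,0.5,0,0,-0.48,0,0,0,0.5,0,0,-0.5,0,0,0])

```text
time: 10.73
position: [0.6349, 0.0092, 0.202]
tool_rot: [0.983, 0.185, 0.0, 0.001]
ft_force: [0.3, -0.7, 1.3]
grip_width: 0.0578
grip_force: 40.0
```

Call:
send_rows(moves=[0.5,0,0,-0.06,0,0,0,0.5,0,0,-0.12,0,0,0,0.5,0,0,-0.12,0,0,0])

```text
time: 10.98
position: [0.6352, 0.0092, 0.2018]
tool_rot: [0.983, 0.185, 0.001, 0.001]
ft_force: [-2.5, -0.2, 5.5]
grip_width: 0.0576
grip_force: 40.0
```

The rising vertical force means the loop is resting on the peg, so I release.

Call:
send_rows(moves=[0.66,0,0,0.05,0,0,0,0.75,0,0,0.05,0,0,0,0.85,0,0,0.05,0,0,0,1,0,0,0.05,0,0,0,1,0,0,0.05,0,0,0])

```text
time: 11.4
position: [0.6351, 0.0093, 0.2007]
tool_rot: [0.983, 0.185, 0.0, 0.001]
ft_force: [-0.6, -0.3, 0.7]
grip_width: 0.0767
grip_force: 0.0
```

Call:
send_rows(moves=[1,0,0,0,0,0,0,1,0,0,0,0,0,0,1,0,0,0,0,0,0,1,0,0,0,0,0,0,1,0,0,0,0,0,0])

```text
time: 11.82
position: [0.635, 0.0093, 0.2008]
tool_rot: [0.983, 0.185, 0.0, 0.001]
ft_force: [-0.8, -0.6, 0.3]
grip_width: 0.0869
grip_force: 0.0
```

Run:
```python
from go import *
from rig import cams
o=monitor.get_obs();T=R.from_quat(o["tool_rot"]);CC=o["position"]+[0,0,.039]
print(o["position"].round(4),o["ft_force"].round(1),o["grip_width"])
for n in("side","top"):
    c=cams.camera(n);r,w=points(c,CC,.07);L=T.inv().apply(r-CC)*[1,1,-1]
    print(n,len(r),np.percentile(L*1000,[1,50,99],axis=0).round(0).tolist() if len(r) else '')
```

```text
[0.635  0.0093 0.2008] [-0.8 -0.6  0.3] 0.08688059358163802
side 299 [[-32.0, -28.0, -12.0], [-20.0, -16.0, 9.0], [-3.0, 17.0, 21.0]]
top 0
```

Call:
send_rows(moves=[1,0,0,0.6,0,0,0,1,0,0,1.4,0,0,0,1,0,0,2.2,0,0,0,1,0,0,3,0,0,0,1,0,0,4,0,0,0])

```text
time: 12.33
position: [0.6351, 0.0093, 0.2422]
tool_rot: [0.983, 0.185, 0.0, 0.001]
ft_force: [0.5, -0.6, 0.6]
grip_width: 0.0874
grip_force: 0.0
```

Call:
send_rows(moves=[1,0,0,1.5,0,0,0,1,0,0,3,0,0,0,1,0,0,4.5,0,0,0,1,0,0,6.5,0,0,0,1,0,0,8.5,0,0,0])

```text
time: 12.75
position: [0.6348, 0.0093, 0.3277]
tool_rot: [0.983, 0.185, 0.0, 0.001]
ft_force: [0.6, 0.3, -0.4]
grip_width: 0.0869
grip_force: 0.0
```

Call:
send_rows(moves=[1,-2,-2,1,0,0,0,1,-5,-5,2,0,0,0,1,-8,-8,2,0,0,0,1,-11,-11,2,0,0,0,1,-14,-14,2,0,0,0])

```text
time: 13.17
position: [0.4968, -0.1286, 0.3475]
tool_rot: [0.983, 0.186, 0.001, 0.002]
ft_force: [0.6, -0.6, 0.6]
grip_width: 0.087
grip_force: 0.0
```

Run:
```python
from go import *
from rig import cams
im=[]
for n in("side","top"):
    c=cams.camera(n)
    uu,v=map(int,proj(c,[.635,.01,.235]));r0=max(v-70,0);c0=max(uu-130,0);print(n,uu,v);im.append(c["pixels"][r0:r0+200,c0:c0+266])
    r,w=points(c,np.array([.635,.01,.24]),.08);print(n,len(r),r.mean(0).round(3) if len(r) else '')
cv2.imwrite("pics/f1.png",cv2.resize(np.hstack(im),(798,300),interpolation=2))
o=monitor.get_obs();print(o["position"],o["ft_force"])
```

```text
side 268 200
side 582 [0.624 0.017 0.251]
top 332 149
top 810 [0.626 0.007 0.257]
[ 0.49441127 -0.13113758  0.34738134] [0.13204118 0.78629649 0.27137047]
```

View pics/f1.png

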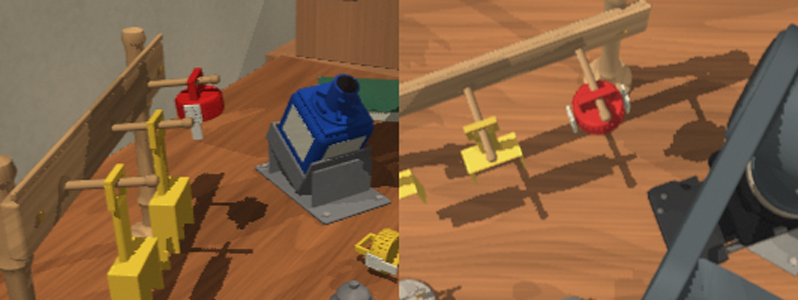

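The cap hangs on the free peg at side (200,95) and top (598,105). The scoops are in place and the tub is seated. I let it settle.

Call:
send_rows(moves=[1,0,0,0,0,0,0,1,0,0,0,0,0,0,1,0,0,0,0,0,0,1,0,0,0,0,0,0,1,0,0,0,0,0,0])

```text
time: 13.68
position: [0.4987, -0.1269, 0.3459]
tool_rot: [0.983, 0.186, 0.0, 0.001]
ft_force: [-0.1, 0.2, 0.0]
grip_width: 0.0867
grip_force: 0.0
```

Call:
send_rows(moves=[1,0,0,0,0,0,0,1,0,0,0,0,0,0,1,0,0,0,0,0,0,1,0,0,0,0,0,0,1,0,0,0,0,0,0])

```text
time: 14.1
position: [0.4981, -0.1277, 0.346]
tool_rot: [0.983, 0.185, 0.0, 0.001]
ft_force: [-0.8, -0.3, 0.2]
grip_width: 0.0869
grip_force: 0.0
```

Call:
send_rows(moves=[1,0,0,0,0,0,0,1,0,0,0,0,0,0,1,0,0,0,0,0,0,1,0,0,0,0,0,0,1,0,0,0,0,0,0])

```text
time: 14.52
position: [0.498, -0.1278, 0.3461]
tool_rot: [0.983, 0.185, 0.0, 0.001]
ft_force: [0.4, -0.4, 0.1]
grip_width: 0.0868
grip_force: 0.0
```

Call:
send_rows(moves=[1,0,0,0,0,0,0,1,0,0,0,0,0,0,1,0,0,0,0,0,0,1,0,0,0,0,0,0,1,0,0,0,0,0,0])

```text
time: 14.93
position: [0.498, -0.1278, 0.346]
tool_rot: [0.983, 0.185, 0.0, 0.001]
ft_force: [0.2, 0.5, 0.1]
grip_width: 0.0868
grip_force: 0.0
```

Run:
```python
from go import *
from rig import cams
c0=dict(np.load("side0.npz"))
for i in range(5):
    c=cams.camera("side");r,w=points(c,np.array([.635,.01,.24]),.08)
    if i in(0,4):print(len(r),r.mean(0).round(4))
def cen(c,m): v,u=np.nonzero(m);return u.mean().round(1),v.mean().round(1)
for nm,(a,b,d,e) in dict(inkwell=(310,360,345,400),key=(370,445,270,330)).items():
    print(nm,abs(c["pixels"][a:b,d:e].astype(int)-c0["pixels"][a:b,d:e]).mean())
```

```text
582 [0.6238 0.0167 0.2513]
582 [0.6239 0.0167 0.2513]
inkwell 4.463515151515152
key 7.776518518518518
```

The cap is at rest; the small image differences at the inkwell and key holder fit sensor noise and shadow, since the hand was never near them.

```bash
python3 -c "
from rig import workorder
print(workorder.hand_in())"
```

```text
the job is handed in; nothing more can be done
None
```

The red cap is off the tub and hanging at rest by its loop on the free peg, let go; the tub is still seated, the scoops are still hanging, the inkwell and key ring holder were not touched, and the job is handed in at about 15 s (no verdict shown).

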